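Load the garment-tag dispenser and hold its rollers open

TASK

Load the tag dispenser: put the green roll of tag tape over the upright spindle so that it lies fully down on the turntable, and let go of it. Then take the black pull post, draw the sprung pinch-roller carriage out until its red pointer stands on the yellow band, and finish while holding it there by the post (do not let go), so that I can feed the tape's end between the rollers. Leave the orange roll and the other things where they stand.

Things in the scene. Friction and masses are not known exactly. Their poses are not given: they have to be found in the camera images.
- tag_dispenser: the dispenser, fixed: grey base plate 200 x 200 mm, its top 16 mm above the worktop; origin on the worktop under the plate's centre; +x to the back, +y to the left, z up. Spindle at x +5, y +55 mm; the carriage slides along x at y -55 mm and is pulled towards -x. Behind: guide pin (x +68, y +2, top 61 mm) and tear-off blade (x +79, y -91, top 62 mm).
- spindle_seat (a point): middle of the top face of the turntable (aluminium disc 60 mm across), 21 mm above the worktop, on the spindle's axis: the middle of the roll's underside belongs here. Axes as the dispenser's.
- spindle_tip (a point): top of the spindle, 45 mm above the turntable and 66 mm above the worktop. The steel spindle is 20 mm in diameter, its uppermost 11 mm tapered.
- roll_green: the roll to load: green tag tape on a brown cardboard core, loose, 54 mm in diameter, 38 mm high, lying flat (core upright), bore 25.4 mm right through; about 70 g; origin in the middle of its underside, z up along the bore
- pinch_carriage (a joint): how far the carriage is pulled out, in m: 0 at home (its grey roller pressed to the black feed roller), up to 0.050 at the stop. The pointer is in the middle of the yellow band at 0.034; the band reaches from 0.029 to 0.039. Springs push it home with about 4 N at 0, 8 N at 0.034, 10 N at 0.050; nothing latches it.
- pull_post: the black upright pull post on the carriage; origin in the middle of its foot, on its axis, 32 mm above the worktop (the carriage's top). 16 mm in diameter, with a collar of 21 mm diameter above 71 mm and its top at 79 mm above the worktop. Moves with the carriage along the dispenser's x; its sleeve turns freely about its own upright axis.
- post_grip (a point): middle of the pull post, on its axis, 59 mm above the worktop: here it is gripped, from above. Free space beside the post at this height: 27 mm towards the dispenser's +x, up to the carriage's grey roller (24 mm across, top 65 mm above the worktop), more on every other side.
- pointer (a point): the red pointer of the carriage, 2.4 mm wide, over the white scale bar, 34 mm above the worktop; moves with the carriage
- band_mid (a point): middle of the yellow band on the white scale bar along the carriage's left side (bar 17 mm wide, top 32 mm above the worktop); the band is 10 mm long along the dispenser's x; with the carriage at home it lies 34 mm towards the dispenser's -x from the pointer
- feed_wheel (a point): middle of the top of the black thumb wheel on the fixed feed roller, 73 mm above the worktop, 26 mm across; nothing to do here
- roll_orange: a second roll, orange, of the same make and size, not wanted: stays where it is; origin in the middle of its underside
- spool_cream: small spool of cream thread standing on end, 30 mm in diameter, 48 mm high, not to be disturbed; origin in the middle of its underside
- soda_jar: small jar with a dark lid, 44 mm in diameter, 105 mm high, not to be disturbed; origin in the middle of its underside
- stain_stick: green and white stain-remover stick standing on end, 28 mm in diameter, 110 mm high, not to be disturbed; origin in the middle of its underside
There are look-alikes about, which are no part of the job. Leave any blue or purple look-alike of the roll_green alone.

How it is judged:
On the way, in this order (a step that is already met when the one before it is completed fails the run):
1. the green roll lies fully down on the turntable, over the spindle, and is let go (horizontal distance between roll_green and spindle_seat below 0.005 m and z of roll_green in the frame of spindle_seat below 0.003 m and angle between roll_green's own z axis and vertical below 0.08 rad and contact force between the fingers and roll_green below 0.1 N), for 0.2 s.
2. the carriage is pulled out by its post until the pointer stands on the yellow band (value of joint pinch_carriage between 0.029 and 0.039 m and contact force between the fingers and pull_post above 2 N), for 0.3 s.
At the end, for the whole second after the job is handed in: the fingers press on the pull post (over 2 N) and keep the carriage 29 to 39 mm out, its pointer on the yellow band; the green roll lies over the spindle, within 5 mm of its axis, its underside within 3 mm of the turntable, level within 0.08 rad, untouched by the fingers (all of step 1 and all of step 2); the arm keeps its last pose, push and grip.
It fails at once if the orange roll, the cream spool, the jar or the stain stick is moved more than 25 mm or knocked over (distance of any of roll_orange, spool_cream, soda_jar, stain_stick from where it was at the start of the episode above 0.025 m or angle between any of roll_orange, spool_cream, soda_jar, stain_stick's own z axis and vertical above 0.7 rad).
It also fails if it takes over 51 s, if anything falls off the work surface, if the arm or the gripper's body presses on something with over 40 N, if the wrist force passes 120 N, or if a joint passes its speed limit or range.

ROBOT

A 7-joint arm with a two-finger parallel gripper is mounted at the origin on a cart in front of the work surface, level with it; the furniture and walls round the work are solid. World frame = base frame: x ahead of the robot, y to its left, z up, the work surface at z = 0. Lengths are in m, angles in rad, forces in N, time in s.
With the tool pointing down it reaches from about 0.425 to 0.975 m from the base axis. Payload 16.7 kg.
Tool frame: the origin (TCP) lies at the very end of the fingers, on their centre line; the grasp point (between the pads) lies manip.tcp_to_grasp behind it (manip.tcp_to_grasp is the distance from the TCP to the grasp point, in m); z points along the fingers, y is the line along which they close (so a half turn about z gives the same grasp; the last joint's range is limited). The gripper opens to 85 mm and grips with 20 to 120 N. Pads are 22 mm wide; open, the fingers measure 114 mm over their backs; the gripper's body (76 mm by 85 mm) begins 54 mm behind the grasp point. The pads swing forward as they close: fully open they stand 13 mm farther back than shut.
Start: joints at [1.113, 0.426, 0.074, 1.606, -0.034, 1.111, -0.067], TCP at [0.205, -0.643, 0.231] pointing down, gripper open.
Joint ranges: [-2.85, 2.85], [-0.5, 2.14], [-1.23, 1.37], [0.21, 2.46], [-1.02, 4.16], [0.16, 2.05], [-2.73, 2.73]. Speed limits (rad/s): [1.89, 1.89, 2.39, 2.39, 3.01, 3.01, 3.01].

INTERFACE

Orientations are given as [roll, pitch, yaw] about the fixed x, y, z axes, in that order (R = Rz(yaw) Ry(pitch) Rx(roll)).
In Python, from rig import manip, cams gives the robot as it stands.
- The arm moves only by the tool arm_command, never from a script. Its argument "rows" is one flat list of numbers, 7 for each row, row after row: the closure, from 0 (fully open) to 1 (shut), then the shift along the tool's x, y, z in cm, then the turn, a rotation vector about the tool's x, y, z in degrees. In form: [fingers, tx, ty, tz, ax, ay, az, fingers, tx, ty, tz, ax, ay, az, ...]. A call has 1 to 5 rows; each row is the pose to reach, as a shift and turn from the pose commanded when the call began, along the tool's axes at that moment; what a row does not reach only later rows make up. A row lasts 1/12 s, in which the tool goes at most 41.7 mm and 7.16 degrees, less where a joint would pass 70% of its speed; a pose out of reach is approached as far as the arm can. A call with a gripper value outside its range is refused whole. The fingers move at their own pace and stop on an object; the grip force is fixed at half the most. Time passes only in rows, so rows that repeat a pose let the fingers close. It gives the time, the measured TCP pose, the force, the opening and the grip force at its end, in the units of the state.
- manip.state(): the state, without advancing time (a new reading comes with each control period).
- cams.camera(name): name is "side" or "top" or "wrist"; returns a dict with "frame" (420x560x3 uint8, red, green, blue), "intrinsics" (3x3 intrinsics, pixels), "extrinsics" (4x4, takes a point from camera to world coordinates). Camera axes: x right, y up, looking along -z (the intrinsics and any distortion apply to the point x, -y, -z); pixel columns grow to the right and rows downward; lengths in m; the calibration is good to about 2 mm. A picture is of the moment at which its call begins. There is no depth.
- manip.hand_in(): hands the job in; it is judged then, once.
Trained networks look in the newest picture that a camera, given by its name, has taken for a name from the list of things; names that differ only in an ending like _2 or _b are one class to them, and where a whole thing is asked for, a point or a joint stands for the part that bears it (a point fixed in the world has none). Each returns a list of dicts, best first, with "conf" (0 to 1); they miss things now and then, are a little off and sometimes report something else, mostly with a low value. They report only what shows in the picture. A call takes as long as a camera call. They do not tell look-alikes from the thing itself.
- cams.outline_of(camera, name): "pixels" (420x560 bool, what is visible of it) and "xy" ([column, row] in pixels, amid what is visible of it).
- cams.pinpoint(camera, name): "xy" ([column, row] in pixels: a listed point, or the origin of a listed thing).
The state is a dict: "t": time; "joints": joint angles; "joint_vel": joint speeds; "joint_torque": joint torques, N m; "eef_pos": TCP position; "tool_rot": TCP orientation; "wrist_force": force on the tool from outside, world axes, zero at the start; "ft_torque": the same for the moment, N m; "finger_gap": opening from 0.0 (shut) to 1.0 (fully open); "grasp_force": force on a finger pad.
Only numpy, scipy, OpenCV 4.12 (cv2) and the standard library are available. Lean on these libraries where they do the work, as an engineer would, in place of code of your own. Each camera call takes 0.05 s, during which the arm holds its last target. There are 200 camera calls.

## Working session

There is one attempt and no reset: what is moved stays moved. The work goes in short steps, Python scripts to look and compute and a tool call to move; the robot and the scene stay as the last step left them, time stands still between calls to the robot, and variables do not carry over. Pictures are saved under pics/ and viewed, at most 10 in all, crops included, and the job is handed in when it is done.

Besides the shell and the picture viewer there is one more tool, called after "Emit:" by a JSON object that holds its "api" and its "payload", one argument or row to a line. arm_command: Moves the arm, as the interface text tells. Its arguments: {"type":"object","properties":{"rows":{"type":"array"}},"required":["rows"]}

```bash
ls; mkdir -p pics; python3 - <<'E'
from rig import manip,cams
import cv2,numpy as np
s=manip.state();print({k:np.round(v,3).tolist() for k,v in s.items()},manip.tcp_to_grasp)
ims=[]
for c in ["side","top"]:
    d=cams.camera(c);cv2.imwrite(f"pics/{c}0.png",d["frame"][:,:,::-1]);print(c,np.round(d["intrinsics"],1).tolist(),np.round(d["extrinsics"],3).tolist())
    for n in ["roll_green","roll_orange","spindle_seat","spindle_tip","pull_post","post_grip","pointer","band_mid","feed_wheel","tag_dispenser","spool_cream","soda_jar","stain_stick"]:
        print(n,[(np.round(r["xy"],1).tolist(),round(float(r["conf"]),2)) for r in cams.pinpoint(c,n)])
E
```

```text
pics
{'t': 0.0, 'joints': [1.112, 0.427, 0.074, 1.607, -0.034, 1.111, -0.067], 'joint_vel': [0.0, -0.001, -0.0, 0.002, -0.001, -0.0, 0.0], 'joint_torque': [-0.001, -94.985, 3.761, -46.352, 0.019, 0.01, -0.0], 'eef_pos': [0.205, -0.643, 0.231], 'tool_rot': [-3.14, 0.0, 0.309], 'wrist_force': [0.287, -0.079, -0.02], 'ft_torque': [0.026, 0.027, -0.007], 'grasp_force': 0.0, 'finger_gap': 1.001} 0.0187
side [[398.3, 0.0, 276.0], [0.0, 398.3, 213.0], [0.0, 0.0, 1.0]] [[0.953, 0.237, -0.186, 0.301], [-0.302, 0.737, -0.605, -0.6], [-0.006, 0.633, 0.774, 0.922], [0.0, 0.0, 0.0, 1.0]]
roll_green [([229.2, 201.7], 0.66), ([279.7, 290.7], 0.64), ([196.7, 203.2], 0.53)]
roll_orange [([248.7, 143.6], 0.82)]
spindle_seat [([279.9, 180.2], 0.62)]
spindle_tip [([283.1, 170.1], 0.56)]
pull_post [([296.8, 201.1], 0.58)]
post_grip [([297.6, 197.3], 0.64)]
pointer [([291.0, 191.3], 0.62)]
band_mid [([280.1, 198.2], 0.8), ([297.1, 194.2], 0.38)]
feed_wheel [([321.0, 181.5], 0.74)]
tag_dispenser [([287.5, 193.1], 0.7)]
spool_cream [([282.1, 168.1], 0.31)]
soda_jar []
stain_stick [([285.2, 140.0], 0.65), ([282.1, 168.9], 0.47)]
top [[436.1, 0.0, 274.3], [0.0, 436.1, 210.5], [0.0, 0.0, 1.0]] [[0.018, 0.982, -0.186, 0.305], [-1.0, 0.017, -0.008, 0.075], [-0.005, 0.186, 0.983, 1.237], [0.0, 0.0, 0.0, 1.0]]
roll_green [([218.8, 292.0], 0.75), ([231.9, 253.9], 0.73), ([352.2, 240.2], 0.62)]
roll_orange [([150.7, 212.9], 0.83)]
spindle_seat []
spindle_tip [([223.2, 192.5], 0.72)]
pull_post [([258.6, 190.6], 0.62), ([396.8, 206.0], 0.23), ([150.3, 209.4], 0.17)]
post_grip [([260.1, 189.3], 0.42)]
pointer [([248.2, 191.7], 0.78)]
band_mid [([254.7, 205.1], 0.78)]
feed_wheel [([252.0, 162.8], 0.65), ([218.6, 193.9], 0.44)]
tag_dispenser [([243.1, 198.0], 0.63)]
spool_cream [([394.5, 203.7], 0.52), ([220.4, 192.7], 0.32)]
soda_jar []
stain_stick [([150.1, 210.4], 0.52), ([160.2, 172.7], 0.51)]
```

```bash
python3 - <<'E'
import cv2
a=cv2.imread("pics/top0.png")[100:340,110:430];b=cv2.imread("pics/side0.png")[100:340,130:450]
cv2.imwrite("pics/a.png",cv2.resize(a,(800,600),interpolation=2));cv2.imwrite("pics/b.png",cv2.resize(b,(800,600),interpolation=2))
E
```

```text
(no output)
```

View pics/a.png

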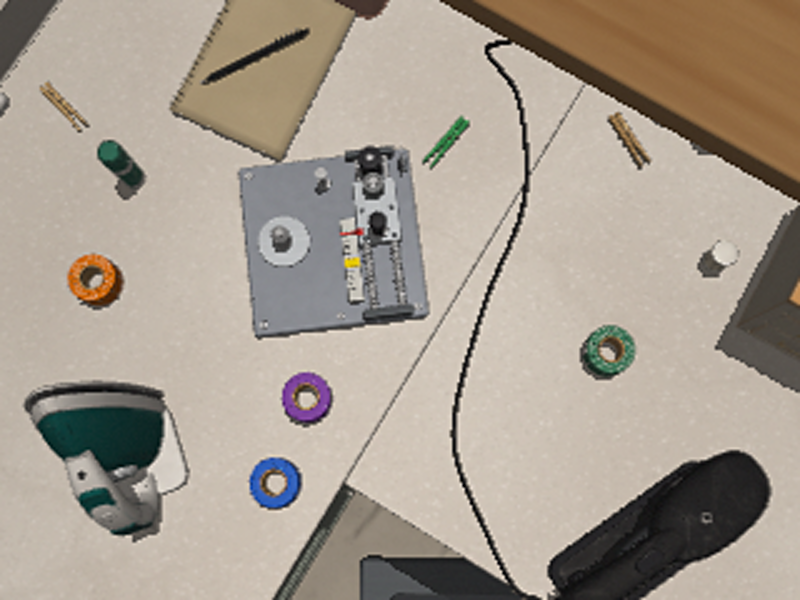

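View pics/b.png

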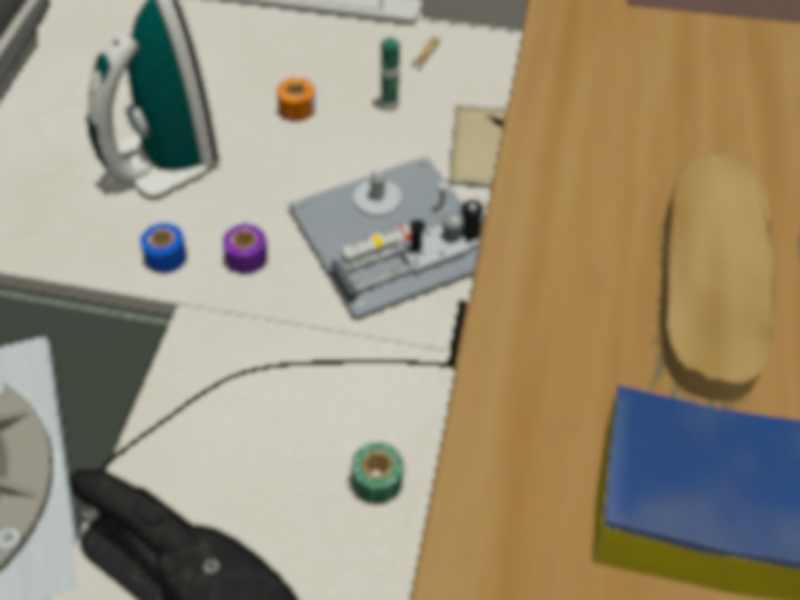

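The top view shows the green roll at full-frame pixel (353,240), with purple at (232,259) and blue at (219,293). The dispenser is around (243,198), with its spindle at (223,194) and its post at about (261,189). The orange roll is at (148,211), the stain stick at about (158,165) and the cream spool at (397,203). The side view shows the same layout, with green at (281,288) and a wooden board at the right. I'll localise these next.

```bash
cat > h.py <<'E'
from rig import manip,cams
import numpy as np,cv2
from scipy.optimize import least_squares
def proj(d,P):
    K,E=d["intrinsics"],d["extrinsics"]
    p=(np.atleast_2d(P)-E[:3,3])@E[:3,:3]
    return np.c_[K[0,2]-K[0,0]*p[:,0]/p[:,2],K[1,2]+K[1,1]*p[:,1]/p[:,2]]
def onplane(d,uv,z):
    K,E=d["intrinsics"],d["extrinsics"]
    r=E[:3,:3]@np.array([(uv[0]-K[0,2])/K[0,0],-(uv[1]-K[1,2])/K[1,1],-1])
    return E[:3,3]+r*(z-E[2,3])/r[2]
PTS={"spindle_seat":(5,55,21),"spindle_tip":(5,55,66),"feed_wheel":None,"tag_dispenser":(0,0,0)}
E
python3 - <<'E'
from h import *
S,T=cams.camera("side"),cams.camera("top")
D={"side":S,"top":T}
def mask(c,n,k,near):
    L=[r for r in cams.outline_of(c,n) if np.hypot(*(np.array(r["xy"])-near))<15]
    return L
for c,near in (("top",(353,240)),("side",(281,288))):
    for n in ["roll_green"]:
        for r in mask(c,n,0,near):
            m=r["pixels"];ys,xs=np.nonzero(m);print(c,n,r["conf"],xs.min(),xs.max(),ys.min(),ys.max(),"mid z19:",onplane(D[c],(xs.mean(),ys.mean()),.019).round(4))
    for r in cams.pinpoint(c,"roll_green"): print(c,r["xy"],onplane(D[c],r["xy"],0).round(4),r["conf"])
names={"spindle_seat":(5,55,21),"spindle_tip":(5,55,66),"tag_dispenser":(0,0,0)}
obs=[]
for c in D:
    for n in list(names)+["post_grip","pull_post","pointer","band_mid","feed_wheel"]:
        L=cams.pinpoint(c,n)
        if L and L[0]["conf"]>.4: obs.append((c,n,L[0]["xy"]))
def model(q):
    x,y,w,px,bx=q
    P=dict(names,post_grip=(px,-55,59),pull_post=(px,-55,32))
    R=np.array([[np.cos(w),-np.sin(w)],[np.sin(w),np.cos(w)]])
    return {n:np.r_[R@np.array(p[:2])/1e3+[x,y],p[2]/1e3] for n,p in P.items()}
def f(q):
    M=model(q);return np.concatenate([(proj(D[c],M[n])[0]-uv) for c,n,uv in obs if n in M])
x0=onplane(T,(243,198),.01)
s=least_squares(f,[x0[0],x0[1],0.1,0,0],loss="soft_l1");print(s.x,s.fun.round(1))
for n,p in model(s.x).items(): print(n,p.round(4),[proj(D[c],p).round(1).tolist() for c in D])
for n,z in (("roll_orange",0),("spool_cream",0),("stain_stick",0),("pointer",.034),("band_mid",.032),("feed_wheel",.073)):
  for c in D:
    for r in cams.pinpoint(c,n): print(n,c,r["conf"],onplane(D[c],r["xy"],z).round(4))
E
```

```text
top roll_green 0.69 343 363 230 250 mid z19: [ 0.4555 -0.138   0.019 ]
top [232.6, 260.2] [0.3943 0.2001 0.    ] 0.81
top [351.8, 238.4] [ 0.4623 -0.1375  0.    ] 0.69
top [221.8, 291.9] [0.3057 0.2271 0.    ] 0.56
side roll_green 0.74 271 291 277 302 mid z19: [ 0.4549 -0.1373  0.019 ]
side [227.0, 203.4] [0.3917 0.202  0.    ] 0.84
side [282.6, 290.7] [ 0.4609 -0.1319  0.    ] 0.63
[ 0.57080618  0.17636316 -0.03742384 22.13728526  0.        ] [ 0.2  0.3 -1.1  0.3  1.2  0.5 -2.7  0.  -2.  -0.5  2.  -1. ]
spindle_seat [0.5779 0.2311 0.021 ] [[[282.0, 178.6]], [[223.4, 195.1]]]
spindle_tip [0.5779 0.2311 0.066 ] [[[282.1, 168.2]], [[221.4, 191.4]]]
tag_dispenser [0.5708 0.1764 0.    ] [[[285.3, 195.9]], [[243.0, 199.3]]]
post_grip [0.5909 0.1206 0.059 ] [[[298.2, 194.5]], [[261.7, 188.1]]]
pull_post [0.5909 0.1206 0.032 ] [[[297.8, 200.6]], [[262.0, 190.4]]]
roll_orange side 0.67 [0.5263 0.4418 0.    ]
roll_orange top 0.59 [0.5332 0.4459 0.    ]
spool_cream top 0.64 [ 0.5636 -0.2577  0.    ]
stain_stick side 0.6 [0.6542 0.4108 0.    ]
stain_stick top 0.76 [0.6603 0.4264 0.    ]
pointer side 0.56 [0.5902 0.1608 0.034 ]
pointer top 0.76 [0.5804 0.1545 0.034 ]
band_mid side 0.58 [0.5491 0.1522 0.032 ]
band_mid top 0.78 [0.5428 0.1502 0.032 ]
feed_wheel side 0.8 [0.6614 0.1235 0.073 ]
feed_wheel side 0.66 [0.5567 0.2003 0.073 ]
feed_wheel side 0.32 [0.5692 0.2244 0.073 ]
feed_wheel top 0.67 [0.6623 0.1378 0.073 ]
```

```bash
python3 - <<'E'
from h import *
T=cams.camera("top");W=cams.camera("wrist");S=cams.camera("side")
a=np.hstack([T["frame"],S["frame"]]);a=cv2.resize(a,(800,300));b=cv2.resize(W["frame"],(400,300))
cv2.imwrite("pics/c.png",np.vstack([a,np.hstack([b,b*0])])[:,:,::-1])
print(W["extrinsics"].round(3),W["intrinsics"].round(1))
# approx corners in top view -> subpixel
im=T["frame"];hsv=cv2.cvtColor(im,cv2.COLOR_RGB2HSV)
L=cams.outline_of("top","tag_dispenser");m=L[0]["pixels"].astype(np.uint8)
c=max(cv2.findContours(m,0,1)[0],key=cv2.contourArea);print(L[0]["conf"],m.sum(),cv2.minAreaRect(c))
for p in cv2.boxPoints(cv2.minAreaRect(c)): print(p,onplane(T,p,.016).round(4))
L=cams.outline_of("side","tag_dispenser");print(L[0]["conf"])
E
```

```text
[[ 0.304  0.919  0.251  0.269]
 [-0.953  0.293  0.079 -0.623]
 [-0.001 -0.264  0.965  0.374]
 [ 0.     0.     0.     1.   ]] [[289.9   0.  279.9]
 [  0.  289.9 209.4]
 [  0.    0.    1. ]]
0.72 4780 ((242.2948455810547, 196.3177032470703), (70.57469940185547, 70.28417205810547), 83.04703521728516)
[203.1395  165.54396] [0.6659 0.2941 0.016 ]
[272.9068  157.03575] [0.6951 0.0917 0.016 ]
[281.4502  227.09145] [0.489  0.0636 0.016 ]
[211.68289 235.59966] [0.4613 0.26   0.016 ]
0.55
```

View pics/c.png

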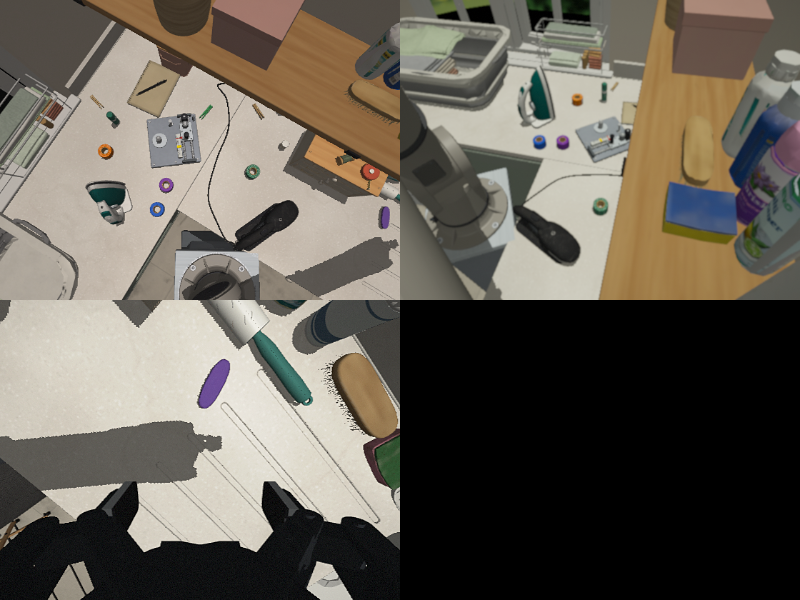

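```bash
python3 - <<'E'
from h import *
T=cams.camera("top");S=cams.camera("side");C={"T":T,"S":S}
def plane(d,a,b):
    o=d["extrinsics"][:3,3];n=np.cross(onplane(d,a,0)-o,onplane(d,b,0)-o);n/=np.linalg.norm(n);return n,n@o
t=plane(T,(119,0),(560,215));
for s in [((364,0),(291,420)),((370,0),(291,420))]:
    q=plane(S,*s);dr=np.cross(t[0],q[0]);dr/=np.linalg.norm(dr)
    for y in (-.1,-.3,-.5): print(np.linalg.solve(np.array([t[0],q[0],[0,1,0]]),[t[1],q[1],y]).round(3),end=" ")
    print(dr.round(3))
for uv in [(399,231),(476,280),(437,180),(462,205)]: print(uv,onplane(T,uv,0).round(3),onplane(T,uv,.1).round(3))
# yaw fit with corners in top view
Q=np.array([(206,168),(274,160),(281.2,226),(212,234.8)]);G=[(100,100),(100,-100),(-100,-100),(-100,100)]
def M(q,p):
    c,s=np.cos(q[2]),np.sin(q[2]);return np.array([q[0]+(c*p[0]-s*p[1])/1e3,q[1]+(s*p[0]+c*p[1])/1e3,p[2]/1e3])
P=[(*g,16) for g in G]
r=least_squares(lambda q:np.concatenate([proj(T,M(q,p))[0]-u for p,u in zip(P,Q)]),[.57,.176,.1]);print(r.x,r.fun.round(1))
for p in [(5,55,21),(5,55,66),(22,-55,59)]: print(M(r.x,p).round(4),proj(T,M(r.x,p)).round(1),proj(S,M(r.x,p)).round(1))
E
```

```text
[ 0.579 -0.1    0.542] [ 0.466 -0.3    0.566] [ 0.352 -0.5    0.59 ] [ 0.492  0.865 -0.102]
[ 0.588 -0.1    0.527] [ 0.47  -0.3    0.558] [ 0.353 -0.5    0.588] [ 0.502  0.855 -0.132]
(399, 231) [ 0.486 -0.273  0.   ] [ 0.471 -0.245  0.1  ]
(476, 280) [ 0.351 -0.483  0.   ] [ 0.348 -0.438  0.1  ]
(437, 180) [ 0.638 -0.389  0.   ] [ 0.611 -0.351  0.1  ]
(462, 205) [ 0.565 -0.457  0.   ] [ 0.544 -0.414  0.1  ]
[0.57521439 0.17438802 0.13502304] [-0.5 -0.7 -0.1 -0.5  0.9  0.9 -0.3  0.3]
[0.5728 0.2296 0.021 ] [[223.8 196.8]] [[280.6 179.3]]
[0.5728 0.2296 0.066 ] [[221.9 193.3]] [[280.7 169. ]]
[0.6044 0.1229 0.059 ] [[261.  183.4]] [[302.3 192.8]]
```

Emit:
{"api": "arm_command", "payload": {
  "rows": [0,2.3,-3.2,0,0,0,2,0,4.6,-6.4,0,0,0,4,0,6.9,-9.6,0,0,0,6,0,9.2,-12.8,0,0,0,8,0,11.5,-16,0,0,0,10]
}}

```text
t: 3.87
eef_pos: [0.2663, -0.4539, 0.2313]
tool_rot: [3.141, -0.0, 0.132]
wrist_force: [1.4, -0.3, 0.1]
finger_gap: 0.995
grasp_force: 0.0
```

Emit:
{"api": "arm_command", "payload": {
  "rows": [0,2.3,-2.9,0.5,0,0,0,0,4.6,-5.8,1,0,0,0,0,6.9,-8.7,1.5,0,0,0,0,9.2,-11.6,2,0,0,0,0,11.5,-14.5,2.5,0,0,0]
}}

```text
t: 4.28
eef_pos: [0.3612, -0.295, 0.2065]
tool_rot: [3.141, -0.001, 0.134]
wrist_force: [1.5, -1.0, -0.6]
finger_gap: 1.001
grasp_force: 0.0
```

Emit:
{"api": "arm_command", "payload": {
  "rows": [0,2.2,-2.9,1,0,0,0,0,4.5,-5.8,2.5,0,0,0,0,6.8,-8.7,4,0,0,0,0,9,-11.6,5.5,0,0,0,0,11.3,-14.5,7.5,0,0,0]
}}

```text
t: 4.7
eef_pos: [0.4541, -0.1366, 0.1318]
tool_rot: [3.141, -0.002, 0.134]
wrist_force: [1.0, -1.4, -0.1]
finger_gap: 0.996
grasp_force: 0.0
```

```bash
python3 - <<'E'
from h import *
W=cams.camera("wrist");s=manip.state();print(s["t"],np.round(s["eef_pos"],4),s["tool_rot"])
cv2.imwrite("pics/w1.png",W["frame"][:,:,::-1])
for r in cams.outline_of("wrist","roll_green"):
    m=r["pixels"];ys,xs=np.nonzero(m);print(r["conf"],xs.min(),xs.max(),ys.min(),ys.max())
    print(onplane(W,((xs.min()+xs.max())/2,(ys.min()+ys.max())/2),.03))
for r in cams.pinpoint("wrist","roll_green"): print(r["conf"],r["xy"],onplane(W,r["xy"],0))
# bore: brown core top ring
E
```

```text
4.75 [ 0.4561 -0.1299  0.1284] [-3.13876471e+00 -6.19066486e-04  1.39940046e-01]
0.94 247 310 174 240
[ 0.45663638 -0.13473091  0.03      ]
0.73 [280.4, 200.5] [ 0.455552   -0.13660229  0.        ]
```

View pics/w1.png

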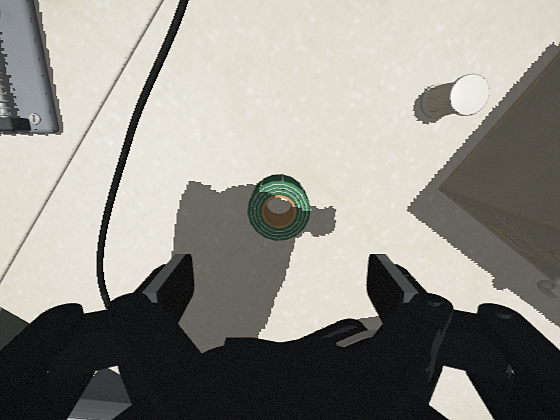

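The wrist view shows the green roll centred at (279,207), midway between the open fingers. The cream spool is at (468,95) and clear of the path.

Emit:
{"api": "arm_command", "payload": {
  "rows": [0,0.3,-0.1,2,0,0,0,0,0.3,-0.1,4,0,0,0,0,0.3,-0.1,5,0,0,0,0,0.3,-0.1,5,0,0,0,0,0.3,-0.1,5,0,0,0]
}}

```text
t: 5.27
eef_pos: [0.4556, -0.1372, 0.0818]
tool_rot: [-3.141, 0.001, 0.133]
wrist_force: [-0.5, -0.5, 1.3]
finger_gap: 0.998
grasp_force: 0.0
```

```bash
python3 - <<'E'
from h import *
W=cams.camera("wrist");s=manip.state();print(s["t"],np.round(s["eef_pos"],4),s["tool_rot"])
for r in cams.outline_of("wrist","roll_green"):
    m=r["pixels"].astype(np.uint8);ys,xs=np.nonzero(m);print(r["conf"],xs.min(),xs.max(),ys.min(),ys.max())
    print(onplane(W,((xs.min()+xs.max())/2,(ys.min()+ys.max())/2),.03))
    c=max(cv2.findContours(m,0,1)[0],key=cv2.contourArea).reshape(-1,2)
    # fit roll silhouette by model: hull of projected cylinder
    def hull(q):
        a=np.linspace(0,2*np.pi,90);P=np.vstack([np.c_[q[0]+.027*np.cos(a),q[1]+.027*np.sin(a),a*0+z] for z in (0,.038)])
        return cv2.convexHull(proj(W,P).astype(np.float32))
    f=lambda q:[cv2.pointPolygonTest(hull(q),(float(x),float(y)),True) for x,y in c]
    print(least_squares(f,[.456,-.136],diff_step=1e-3,loss="soft_l1").x)
for r in cams.pinpoint("wrist","roll_green"): print(r["conf"],r["xy"],onplane(W,r["xy"],0))
E
```

```text
5.3167 [ 0.4561 -0.1372  0.0823] [ 3.14134517e+00 -4.26276925e-04  1.33471295e-01]
0.9 237 316 185 267
[ 0.45701556 -0.13427946  0.03      ]
[ 0.45527414 -0.1345158 ]
0.61 [278.8, 216.2] [ 0.4554764  -0.13598988  0.        ]
```

Emit:
{"api": "arm_command", "payload": {
  "rows": [0,0,-0.2,3,0,0,0,0,-0.1,-0.2,6,0,0,0,0,-0.1,-0.2,7.5,0,0,0,0,-0.1,-0.2,7.5,0,0,0,0.5,-0.1,-0.2,7.5,0,0,0]
}}

```text
t: 5.83
eef_pos: [0.4547, -0.1348, 0.0069]
tool_rot: [-3.141, 0.0, 0.134]
wrist_force: [0.2, 0.5, -0.4]
finger_gap: 0.879
grasp_force: 0.0
```

Emit:
{"api": "arm_command", "payload": {
  "rows": [0.8,0,0,0,0,0,0,0.8,0,0,0,0,0,0,0.8,0,0,0,0,0,0,0.8,0,0,0,0,0,0,0.8,0,0,0,0,0,0]
}}

```text
t: 6.25
eef_pos: [0.4557, -0.1351, 0.0085]
tool_rot: [3.14, -0.002, 0.134]
wrist_force: [-3.6, 1.6, 16.0]
finger_gap: 0.622
grasp_force: 59.6
```

Emit:
{"api": "arm_command", "payload": {
  "rows": [0.8,0,0,-2,0,0,0,0.8,0,0,-5,0,0,0,0.8,0,0,-9,0,0,0,0.8,0,0,-12,0,0,0,0.8,0,0,-14,0,0,0]
}}

```text
t: 6.67
eef_pos: [0.4557, -0.1351, 0.151]
tool_rot: [3.14, -0.005, 0.134]
wrist_force: [1.4, -0.6, -0.6]
finger_gap: 0.62
grasp_force: 63.1
```

```bash
python3 - <<'E'
from h import *
W=cams.camera("wrist");s=manip.state();print(s["t"],np.round(s["eef_pos"],4),np.round(s["tool_rot"],3),s["grasp_force"],s["finger_gap"])
cv2.imwrite("pics/w2.png",W["frame"][:,:,::-1])
for r in cams.pinpoint("wrist","roll_green"): print(r["conf"],r["xy"],onplane(W,r["xy"],s["eef_pos"][2]-.007))
E
```

```text
6.7167 [ 0.4571 -0.1354  0.1535] [ 3.138 -0.008  0.134] 63.09295177459717 0.6192437901992018
0.85 [282.7, 255.8] [ 0.45635201 -0.136275    0.14646696]
```

View pics/w2.png

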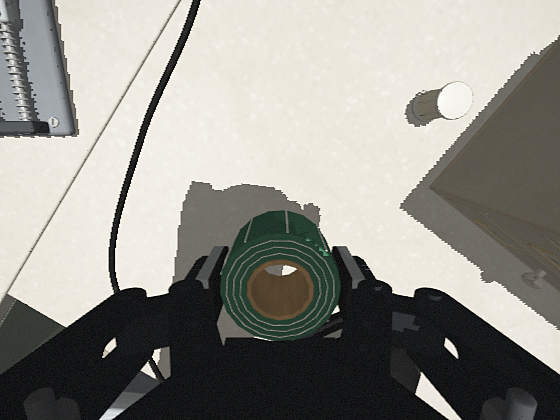

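The roll is held upright between the pads, with its bore centred at about (280,290).

Emit:
{"api": "arm_command", "payload": {
  "rows": [0.8,0.9,-3.4,0,0,0,0,0.8,1.8,-6.8,0,0,0,0,0.8,2.7,-10.4,0,0,0,0,0.8,3.6,-14,0,0,0,0,0.8,4.5,-17.6,0,0,0,0]
}}

```text
t: 7.18
eef_pos: [0.4755, 0.0471, 0.147]
tool_rot: [3.141, -0.001, 0.134]
wrist_force: [1.2, -0.1, -0.4]
finger_gap: 0.622
grasp_force: 63.1
```

Emit:
{"api": "arm_command", "payload": {
  "rows": [0.8,0.9,-4,0,0,0,0,0.8,1.8,-8,0,0,0,0,0.8,2.7,-11.5,0,0,0,0,0.8,3.6,-14.5,0,0,0,0,0.8,4.6,-17,0,0,0,0]
}}

```text
t: 7.6
eef_pos: [0.498, 0.2229, 0.1469]
tool_rot: [-3.141, -0.001, 0.136]
wrist_force: [0.1, -0.3, -0.8]
finger_gap: 0.618
grasp_force: 63.1
```

Emit:
{"api": "arm_command", "payload": {
  "rows": [0.8,0,0,0,0,0,0,0.8,0,0,0,0,0,0,0.8,0,0,0,0,0,0]
}}

```text
t: 7.85
eef_pos: [0.4982, 0.2197, 0.1465]
tool_rot: [3.141, 0.0, 0.134]
wrist_force: [0.6, 0.3, -1.3]
finger_gap: 0.62
grasp_force: 63.2
```

```bash
python3 - <<'E'
from h import *
W=cams.camera("wrist");s=manip.state();print(s["t"],np.round(s["eef_pos"],4),np.round(s["tool_rot"],3),s["grasp_force"])
np.savez("w3.npz",f=W["frame"],intrinsics=W["intrinsics"],extrinsics=W["extrinsics"])
cv2.imwrite("pics/w3.png",W["frame"][:,:,::-1])
for n,z in (("spindle_tip",.066),("spindle_seat",.021),("post_grip",.059),("pull_post",.032),("pointer",.034),("band_mid",.032),("tag_dispenser",0),("feed_wheel",.073),("roll_green",s["eef_pos"][2]-.008)):
    for r in cams.pinpoint("wrist",n)[:2]: print(n,round(r["conf"],2),np.round(r["xy"],1),onplane(W,r["xy"],z).round(4))
E
```

```text
7.9 [0.4984 0.2192 0.1465] [3.141 0.    0.133] 63.17262411117554
spindle_tip 0.87 [274.6 117.2] [0.5734 0.234  0.066 ]
spindle_seat 0.78 [271.3 116.6] [0.5752 0.238  0.021 ]
post_grip 0.83 [419.6 121.3] [0.5854 0.1246 0.059 ]
post_grip 0.7 [361.3 120.8] [0.5799 0.1686 0.059 ]
pull_post 0.62 [404.9 120.2] [0.587 0.125 0.032]
pointer 0.55 [362.7 119.6] [0.5826 0.1611 0.034 ]
band_mid 0.93 [362.  158.7] [0.5505 0.1543 0.032 ]
tag_dispenser 0.8 [329.7 122. ] [0.5786 0.1828 0.    ]
tag_dispenser 0.71 [276.5 116.3] [0.5769 0.2339 0.    ]
roll_green 0.97 [282.3 255.5] [0.4974 0.2185 0.1385]
roll_green 0.69 [273.9 117.4] [0.5705 0.2327 0.1385]
```

View pics/w3.png

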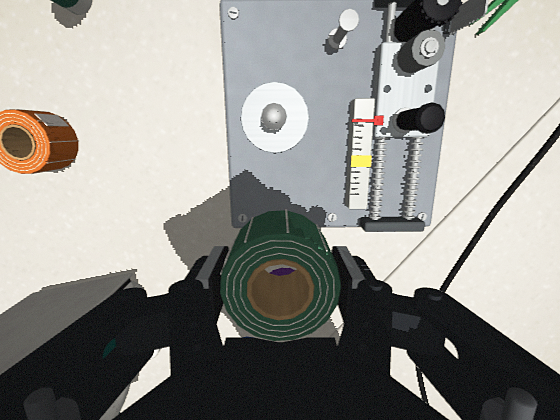

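The wrist view shows the turntable disc centred near (275,117) with the spindle on it. The post's top is at (430,117), the red pointer at (368,120) and the yellow band at (361,161). The held roll's core is at (280,290).

```bash
python3 - <<'E'
from h import *
W=dict(np.load("w3.npz"));f=W["f"];h=cv2.cvtColor(f,cv2.COLOR_RGB2HSV).astype(int)
m=((h[...,2]>195)&(h[...,1]<40)).astype(np.uint8);m2=m*0;m2[70:165,230:320]=m[70:165,230:320]
c=max(cv2.findContours(m2,0,1)[0],key=cv2.contourArea);hull=cv2.convexHull(c).reshape(-1,2)
print(cv2.boundingRect(c),cv2.contourArea(cv2.convexHull(c)))
def fitc(pts,z,r,x0,free=False):
    P=np.array([onplane(W,p,z)[:2] for p in pts])
    g=least_squares(lambda q:np.hypot(*(P-q[:2]).T)-(q[2] if free else r),[*x0,r],loss="soft_l1",f_scale=.001);return g.x,np.abs(g.fun).max()
print("disc",fitc(hull,.021,.03,(.573,.232),1))
# brown core outer edge at roll's top face
b=((h[...,0]>5)&(h[...,0]<22)&(h[...,1]>90)).astype(np.uint8);b2=b*0;b2[240:335,235:325]=b[240:335,235:325]
c=max(cv2.findContours(b2,0,1)[0],key=cv2.contourArea);hu=cv2.convexHull(c).reshape(-1,2);print(cv2.boundingRect(c))
print("core",fitc(hu,.1465-.008+.038,.0145,(.498,.219),1))
g=((h[...,0]>60)&(h[...,0]<95)&(h[...,1]>60)).astype(np.uint8);g2=g*0;g2[205:345,215:345]=g[205:345,215:345]
c=max(cv2.findContours(g2,0,1)[0],key=cv2.contourArea);hu=cv2.convexHull(c).reshape(-1,2)
hu=hu[(hu[:,1]>295)];print("outer",fitc(hu,.1765,.027,(.498,.219)))
E
```

```text
(241, 82, 68, 70) 3670.0
disc (array([0.57461832, 0.23517952, 0.02959127]), np.float64(0.0003628807702995354))
(247, 259, 67, 61)
core (array([0.49813042, 0.21995791, 0.01470861]), np.float64(0.0002423603856566408))
outer (array([0.49955263, 0.22014028, 0.027     ]), np.float64(0.0005570278459850267))
```

Emit:
{"api": "arm_command", "payload": {
  "rows": [0.8,1,-0.1,2,0,0,0,0.8,2,-0.4,4,0,0,0,0.8,2.5,-0.8,5.5,0,0,0,0.8,2.5,-0.8,5.5,0,0,0,0.8,2.5,-0.8,5.5,0,0,0]
}}

```text
t: 8.77
eef_pos: [0.5216, 0.2315, 0.0911]
tool_rot: [3.141, 0.002, 0.135]
wrist_force: [0.9, -0.4, -0.4]
finger_gap: 0.618
grasp_force: 63.2
```

```bash
cat > m.py <<'E'
from h import *
W=cams.camera("wrist");s=manip.state();e=np.array(s["eef_pos"]);print(s["t"],e.round(4),np.round(s["tool_rot"],3))
f=W["frame"];h=cv2.cvtColor(f,cv2.COLOR_RGB2HSV).astype(int)
K=W
def fitc(pts,z,r,x0,free=False):
    P=np.array([onplane(W,p,z)[:2] for p in pts])
    g=least_squares(lambda q:np.hypot(*(P-q[:2]).T)-(q[2] if free else r),[*x0,r],loss="soft_l1",f_scale=.0005);return g.x.round(4),np.abs(g.fun).max().round(4)
def blob(m,roi):
    y0,y1,x0,x1=roi;m2=np.zeros(m.shape,np.uint8);m2[y0:y1,x0:x1]=m[y0:y1,x0:x1]
    c=max(cv2.findContours(m2,0,1)[0],key=cv2.contourArea);print(cv2.boundingRect(c));return cv2.convexHull(c).reshape(-1,2)
E
python3 - <<'E'
from m import *
cv2.imwrite("pics/w4.png",f[:,:,::-1])
u=proj(W,[.5746,.2352,.021])[0].astype(int);print(u)
r=55
hu=blob((h[...,2]>195)&(h[...,1]<40),(max(0,u[1]-r),u[1]+r,u[0]-r,u[0]+r));print("disc",fitc(hu,.021,.03,(.573,.232),1))
hu=blob((h[...,0]>5)&(h[...,0]<22)&(h[...,1]>90),(240,335,235,325));print("core",fitc(hu,e[2]+.03,.0145,e[:2],1))
for n,z in (("spindle_tip",.066),("spindle_seat",.021),("roll_green",e[2]-.008)):
    for q in cams.pinpoint("wrist",n)[:1]: print(n,round(q["conf"],2),np.round(q["xy"],1),onplane(W,q["xy"],z).round(4))
T=cams.camera("top");S=cams.camera("side")
for c,d in (("top",T),("side",S)):
    for n,z in (("spindle_tip",.066),("roll_green",e[2]-.008)):
        for q in cams.pinpoint(c,n)[:4]:
            p=onplane(d,q["xy"],z)
            if np.hypot(*(p[:2]-[.55,.23]))<.08: print(c,n,round(q["conf"],2),np.round(q["xy"],1),p.round(4))
cv2.imwrite("pics/s4.png",cv2.resize(np.hstack([S["frame"][130:230,220:340],T["frame"][140:240,180:300]]),(800,333),interpolation=2)[:,:,::-1])
E
```

```text
8.8167 [0.5219 0.2316 0.0919] [-3.142  0.     0.135]
[285 150]
(244, 107, 83, 84)
disc (array([0.5745, 0.2351, 0.0297]), np.float64(0.0003))
(247, 259, 67, 61)
core (array([0.522 , 0.2318, 0.0146]), np.float64(0.0002))
spindle_tip 0.9 [291.4 156.2] [0.5748 0.2324 0.066 ]
spindle_seat 0.74 [284.  150.6] [0.5743 0.236  0.021 ]
roll_green 0.65 [277.9 255.6] [0.5208 0.2328 0.0839]
side spindle_tip 0.56 [277.9 167.3] [0.5669 0.239  0.066 ]
side roll_green 0.61 [262.8 168.2] [0.5171 0.2317 0.0839]
```

View pics/w4.png

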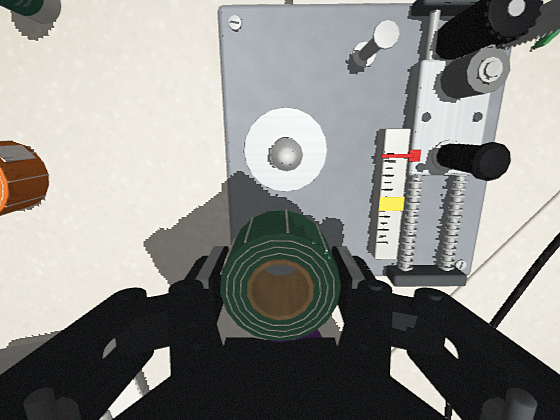

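The spindle disc is at (286,150) and the post's top at (491,161). The held roll's core is at (280,290). The disc fit repeats to 0.1 mm from both poses.

Emit:
{"api": "arm_command", "payload": {
  "rows": [0.8,1.5,0.1,0,0,0,0,0.8,3.2,0.2,0,0,0,0,0.8,4.6,0.4,0.2,0,0,0,0.8,5.25,0.4,0.5,0,0,0,0.8,5.25,0.4,0.5,0,0,0]
}}

```text
t: 9.68
eef_pos: [0.5754, 0.2344, 0.0858]
tool_rot: [-3.142, 0.0, 0.133]
wrist_force: [-0.8, 0.2, -1.3]
finger_gap: 0.62
grasp_force: 63.2
```

Emit:
{"api": "arm_command", "payload": {
  "rows": [0.8,0,0,0,0,0,0,0.8,0,0,0,0,0,0,0.8,0,0,0,0,0,0]
}}

```text
t: 9.93
eef_pos: [0.574, 0.2347, 0.0867]
tool_rot: [3.142, 0.0, 0.135]
wrist_force: [-0.3, -0.4, -0.3]
finger_gap: 0.62
grasp_force: 63.2
```

```bash
python3 - <<'E'
from m import *
hu=blob((h[...,0]>5)&(h[...,0]<22)&(h[...,1]>90),(240,335,235,325));print("core",fitc(hu,e[2]+.03,.0145,e[:2],1))
a=np.linspace(0,2*np.pi,40)
im=f.copy()
for z,r,col in ((.066,.0065,(255,0,0)),(.055,.01,(255,255,0))):
    P=np.c_[.5745+r*np.cos(a),.2351+r*np.sin(a),0*a+z];cv2.polylines(im,[proj(W,P).round().astype(int)],True,col)
cv2.imwrite("pics/w5.png",cv2.resize(np.hstack([f[200:350,200:360],im[200:350,200:360]]),(800,375),interpolation=0)[:,:,::-1])
E
```

```text
9.9833 [0.5742 0.2347 0.0867] [3.142 0.    0.135]
(247, 259, 67, 61)
core (array([0.5739, 0.235 , 0.0147]), np.float64(0.0002))
```

View pics/w5.png

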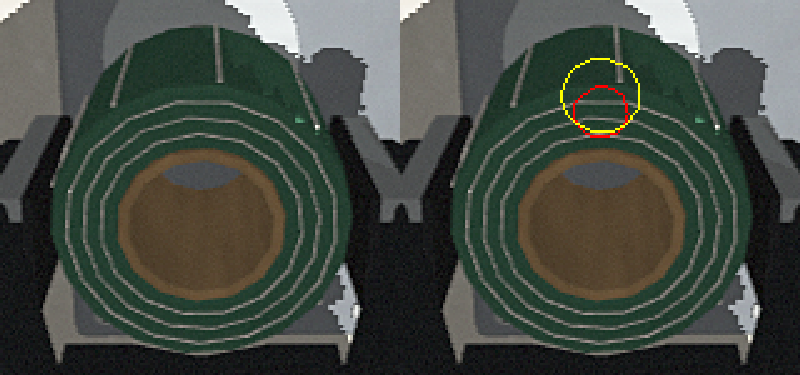

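The spindle is hidden under the roll, as expected, and the bore is aligned with the estimate. I'll descend now and watch the force.

Emit:
{"api": "arm_command", "payload": {
  "rows": [0.8,0.05,0,0.6,0,0,0,0.8,0.05,0,1.2,0,0,0,0.8,0.05,0,1.8,0,0,0,0.8,0.05,0,2.2,0,0,0,0.8,0.05,0,2.2,0,0,0]
}}

```text
t: 10.4
eef_pos: [0.5746, 0.2343, 0.0632]
tool_rot: [3.141, 0.002, 0.134]
wrist_force: [-0.1, -0.7, -0.4]
finger_gap: 0.622
grasp_force: 63.2
```

Emit:
{"api": "arm_command", "payload": {
  "rows": [0.8,0,0,0.4,0,0,0,0.8,0,0,0.8,0,0,0,0.8,0,0,1.2,0,0,0,0.8,0,0,1.2,0,0,0]
}}

```text
t: 10.73
eef_pos: [0.5749, 0.2345, 0.0517]
tool_rot: [3.141, 0.001, 0.134]
wrist_force: [0.3, 0.2, -0.9]
finger_gap: 0.616
grasp_force: 63.2
```

Emit:
{"api": "arm_command", "payload": {
  "rows": [0.8,0,0,0.6,0,0,0,0.8,0,0,1.2,0,0,0,0.8,0,0,1.7,0,0,0,0.8,0,0,2.0,0,0,0,0.8,0,0,2.0,0,0,0]
}}

```text
t: 11.15
eef_pos: [0.5748, 0.2345, 0.0316]
tool_rot: [3.141, 0.001, 0.134]
wrist_force: [0.1, -0.3, -1.0]
finger_gap: 0.624
grasp_force: 63.2
```

Emit:
{"api": "arm_command", "payload": {
  "rows": [0.8,0,0,0.2,0,0,0,0.8,0,0,0.2,0,0,0]
}}

```text
t: 11.32
eef_pos: [0.5752, 0.2346, 0.0304]
tool_rot: [-3.142, 0.0, 0.134]
wrist_force: [0.2, 0.4, -1.3]
finger_gap: 0.619
grasp_force: 63.2
```

Emit:
{"api": "arm_command", "payload": {
  "rows": [0.8,0,0,0.15,0,0,0,0.8,0,0,0.15,0,0,0]
}}

```text
t: 11.48
eef_pos: [0.5755, 0.2347, 0.0296]
tool_rot: [-3.142, -0.001, 0.134]
wrist_force: [-2.5, -1.7, 4.8]
finger_gap: 0.622
grasp_force: 63.6
```

Emit:
{"api": "arm_command", "payload": {
  "rows": [0.2,0,0,0,0,0,0,0.1,0,0,0,0,0,0,0,0,0,0,0,0,0,0,0,0,0,0,0,0,0,0,0,0,0,0,0]
}}

```text
t: 11.9
eef_pos: [0.5753, 0.2346, 0.029]
tool_rot: [-3.142, 0.0, 0.134]
wrist_force: [0.6, 0.1, -0.9]
finger_gap: 1.0
grasp_force: 0.0
```

Emit:
{"api": "arm_command", "payload": {
  "rows": [0,0,0,-2,0,0,0,0,0,0,-4.5,0,0,0,0,0,0,-8,0,0,0,0,0,0,-10,0,0,0,0,0,0,-10,0,0,0]
}}

```text
t: 12.32
eef_pos: [0.5773, 0.2358, 0.1338]
tool_rot: [-3.14, -0.006, 0.134]
wrist_force: [0.2, 1.2, -0.7]
finger_gap: 1.0
grasp_force: 0.0
```

```bash
python3 - <<'E'
from m import *
cv2.imwrite("pics/w6.png",f[:,:,::-1])
for n,z in (("post_grip",.059),("pull_post",.032),("pointer",.034),("band_mid",.032),("roll_green",.021),("spindle_tip",.066)):
    for q in cams.pinpoint("wrist",n)[:2]: print(n,round(q["conf"],2),np.round(q["xy"],1),onplane(W,q["xy"],z).round(4))
E
```

```text
12.3667 [0.5765 0.2352 0.1316] [-3.141 -0.004  0.134]
post_grip 0.63 [422.  226.4] [0.5866 0.1243 0.059 ]
pull_post 0.94 [408.5 217.7] [0.5859 0.1232 0.032 ]
pull_post 0.52 [ 66.9 225. ] [0.5385 0.4221 0.032 ]
pointer 0.95 [362.1 215.2] [0.5832 0.1648 0.034 ]
band_mid 0.6 [366.2 253.1] [0.5479 0.153  0.032 ]
roll_green 0.98 [283.1 212. ] [0.5732 0.2328 0.021 ]
spindle_tip 0.82 [281.3 227.1] [0.5734 0.2346 0.066 ]
```

View pics/w6.png

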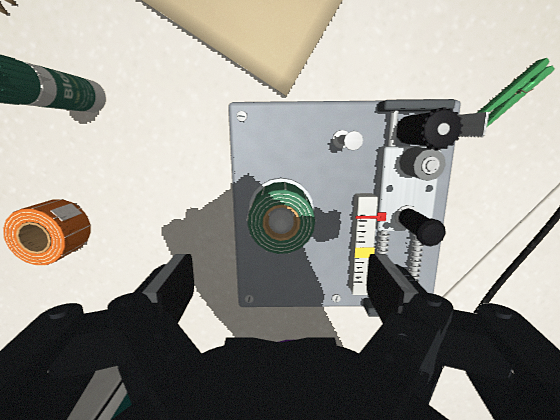

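The roll is seated over the spindle, at (281,220), and the disc rim shows around it. The post's top is at (431,229), with the pointer at (380,216) and the band at (364,253).

Emit:
{"api": "arm_command", "payload": {
  "rows": [0,0,3,0,0,0,0,0,-0.2,6,0,0,0,0,0,-0.4,9,0,0,0,0,0,-0.4,11,1,0,0,0,0,-0.4,11,1,0,0,0]
}}

```text
t: 13.08
eef_pos: [0.5858, 0.1194, 0.117]
tool_rot: [3.139, 0.003, 0.129]
wrist_force: [-0.4, -0.5, 0.2]
finger_gap: 1.003
grasp_force: 0.0
```

Emit:
{"api": "arm_command", "payload": {
  "rows": [0,0,0,0,0,0,0,0,0,0,0,0,0,0]
}}

```text
t: 13.25
eef_pos: [0.5858, 0.1258, 0.1187]
tool_rot: [-3.141, 0.001, 0.135]
wrist_force: [-0.4, 0.3, 0.7]
finger_gap: 0.998
grasp_force: 0.0
```

```bash
python3 - <<'E'
from m import *
for n,z in (("post_grip",.059),("pull_post",.032),("pointer",.034),("band_mid",.032)):
    for q in cams.pinpoint("wrist",n)[:1]: print(n,round(q["conf"],2),np.round(q["xy"],1),onplane(W,q["xy"],z).round(4))
u=proj(W,[.586,.125,.079])[0].astype(int)
hu=blob(h[...,2]<75,(u[1]-22,u[1]+22,u[0]-22,u[0]+22));print("top r10.5",u,fitc(hu,.079,.0105,(.586,.125),1))
E
```

```text
13.3 [0.5858 0.1263 0.1189] [-3.141  0.     0.135]
post_grip 0.78 [284.7 224.4] [0.5866 0.1227 0.059 ]
pull_post 0.7 [280.1 214.4] [0.5859 0.126  0.032 ]
pointer 0.72 [233.7 214.3] [0.5814 0.1637 0.034 ]
band_mid 0.97 [242.  251.1] [0.5491 0.1539 0.032 ]
(265, 212, 32, 34)
top r10.5 [281 234] (array([0.5889, 0.1261, 0.0107]), np.float64(0.0032))
```

Emit:
{"api": "arm_command", "payload": {
  "rows": [0,0,0,2.5,0,0,0,0,0.05,0.05,5.5,0,0,0,0,0.1,0.1,7.8,0,0,0,0,0.1,0.1,7.8,0,0,0,0.4,0.1,0.1,7.8,0,0,0]
}}

```text
t: 13.92
eef_pos: [0.5865, 0.1247, 0.0406]
tool_rot: [-3.141, 0.002, 0.135]
wrist_force: [0.5, 0.6, 0.9]
finger_gap: 0.883
grasp_force: 0.0
```

Emit:
{"api": "arm_command", "payload": {
  "rows": [1,0,0,0,0,0,0,1,0,0,0,0,0,0,1,0,0,0,0,0,0,1,0,0,0,0,0,0,1,0,0,0,0,0,0]
}}

```text
t: 14.33
eef_pos: [0.5877, 0.1254, 0.0422]
tool_rot: [-3.14, -0.002, 0.135]
wrist_force: [-2.2, 2.9, 9.5]
finger_gap: 0.21
grasp_force: 58.1
```

Emit:
{"api": "arm_command", "payload": {
  "rows": [1,0,0,0,0,0,0,1,0,0,0,0,0,0]
}}

```text
t: 14.5
eef_pos: [0.5877, 0.1253, 0.0422]
tool_rot: [-3.141, -0.002, 0.135]
wrist_force: [-2.9, 3.6, 9.0]
finger_gap: 0.209
grasp_force: 58.1
```

Emit:
{"api": "arm_command", "payload": {
  "rows": [1,-0.7,0,0,0,0,0,1,-1.5,0,0,0,0,0,1,-2.3,0,0,0,0,0,1,-3.0,0,0,0,0,0,1,-3.4,0,0,0,0,0]
}}

```text
t: 14.92
eef_pos: [0.5549, 0.1207, 0.0424]
tool_rot: [-3.14, -0.004, 0.135]
wrist_force: [7.6, 4.1, 0.8]
finger_gap: 0.211
grasp_force: 58.3
```

Emit:
{"api": "arm_command", "payload": {
  "rows": [1,0,0,0,0,0,0,1,0,0,0,0,0,0,1,0,0,0,0,0,0]
}}

```text
t: 15.17
eef_pos: [0.5555, 0.1208, 0.0424]
tool_rot: [-3.14, -0.004, 0.134]
wrist_force: [7.2, 3.6, 1.5]
finger_gap: 0.209
grasp_force: 58.4
```

```bash
python3 - <<'E'
from m import *
im=f
T=cams.camera("top")["frame"][140:260,180:300]
cv2.imwrite("pics/w7.png",np.hstack([cv2.resize(im,(400,300)),cv2.resize(T,(300,300),interpolation=2)])[:,:,::-1])
for n,z in (("pointer",.034),("band_mid",.032),("roll_green",.021)):
  for c in ("wrist",):
    for q in cams.pinpoint(c,n)[:2]: print(n,round(q["conf"],2),np.round(q["xy"],1),onplane(W,q["xy"],z).round(4))
# red and yellow blobs, in dispenser x
ax=np.array([np.cos(.135),np.sin(.135)]);
ye=(h[...,0]>22)&(h[...,0]<34)&(h[...,1]>150)&(h[...,2]>120);re=((h[...,0]<6)|(h[...,0]>174))&(h[...,1]>150)&(h[...,2]>90)
for nm,m,z in (("red",re,.034),("yel",ye,.032)):
    n,l,st,ce=cv2.connectedComponentsWithStats(m.astype(np.uint8))
    for i in np.argsort(-st[1:,4])[:3]+1: print(nm,st[i],ce[i].round(1),onplane(W,ce[i],z).round(4),"x_d",(onplane(W,ce[i],z)[:2]@ax).round(4))
E
```

```text
15.2167 [0.5555 0.1208 0.0424] [-3.14  -0.005  0.134]
pointer 0.89 [214.3 251.2] [0.5519 0.1579 0.034 ]
band_mid 0.9 [218.  256.2] [0.5482 0.1559 0.032 ]
band_mid 0.48 [211.6 252. ] [0.5503 0.1597 0.032 ]
roll_green 0.95 [ 89.1 187.7] [0.5756 0.2349 0.021 ]
red [201 247  47   9 163] [226.1 252.3] [0.5521 0.1512 0.034 ] x_d 0.5675
yel [205 257  29   8 202] [218.4 260.1] [0.5458 0.1555 0.032 ] x_d 0.5618
yel [204 248  30   4  98] [219.5 249.8] [0.5523 0.1554 0.032 ] x_d 0.5682
```

View pics/w7.png

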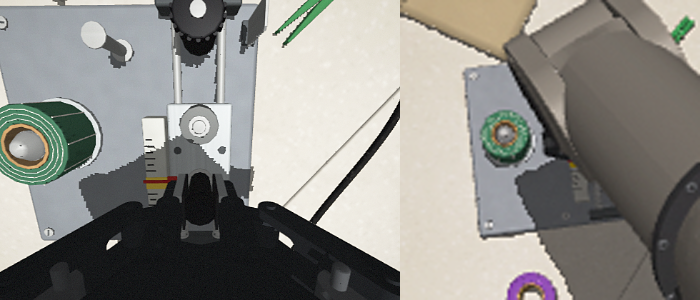

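The pointer, at row 252 of the full wrist frame, is on the yellow band (rows 248–265) but about 2 mm short of its middle. The roll is well seated. I'll pull 2 mm more.

Emit:
{"api": "arm_command", "payload": {
  "rows": [1,-0.2,0,0,0,0,0,1,-0.2,0,0,0,0,0,1,-0.2,0,0,0,0,0,1,-0.2,0,0,0,0,0,1,-0.2,0,0,0,0,0]
}}

```text
t: 15.83
eef_pos: [0.5536, 0.1205, 0.0424]
tool_rot: [-3.14, -0.005, 0.134]
wrist_force: [7.7, 3.9, 1.5]
finger_gap: 0.207
grasp_force: 58.4
```

```bash
python3 - <<'E'
from m import *
print(s["grasp_force"],s["wrist_force"])
ax=np.array([np.cos(.135),np.sin(.135)])
ye=(h[...,0]>22)&(h[...,0]<34)&(h[...,1]>150)&(h[...,2]>60);re=((h[...,0]<6)|(h[...,0]>174))&(h[...,1]>150)&(h[...,2]>60)
for c in range(206,230,5):
    r=np.nonzero(re[235:280,c])[0]+235;y=np.nonzero(ye[235:280,c])[0]+235
    X=lambda v,z:round(float(onplane(W,(c,v),z)[:2]@ax),4)
    print(c,r.min(),r.max(),y.min(),y.max(),"red",X(r.mean(),.034),"band",X(y.min()-.5,.032),X(y.max()+.5,.032))
E
```

```text
15.8833 [0.5536 0.1205 0.0424] [-3.14  -0.005  0.134]
58.44136657426134 [6.78328505 4.50227446 1.68479053]
206 253 255 246 261 red 0.5646 band 0.5689 0.559
211 252 255 245 261 red 0.5649 band 0.5695 0.559
216 253 255 245 260 red 0.5646 band 0.5695 0.5597
221 252 255 245 261 red 0.5649 band 0.5695 0.559
226 252 255 245 260 red 0.5649 band 0.5695 0.5597
```

The pointer is within 0.5 mm of the band's middle, with the grip at 58 N. Handing in.

```bash
python3 -c "
from rig import manip
print(manip.hand_in())"
```

```text
the job is handed in; nothing more can be done
None
```

The green roll is down on the turntable and let go, and the gripper is holding the carriage by its post with the pointer about 0.5 mm from the middle of the yellow band; I handed the job in at about 16 s, and the hand-in gave no verdict back.

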